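Drop a failed hub into the reject box

ROBOT

A 6-joint arm with a two-finger parallel gripper is mounted at the origin on the work surface; the furniture and walls round the work are solid. World frame = base frame: x ahead of the robot, y to its left, z up, the work surface at z = 0. Lengths are in m, angles in rad, forces in N, time in s.
With the tool pointing down it reaches from about 0.35 to 0.95 m from the base axis. Payload 17.4 kg.
Tool frame: the origin (TCP) lies on the centre line of the jaws, within the pads' length; the fingertips stand 19 mm ahead of it and the grasp point (between the pads) is the TCP; x points along the fingers, z is the direction in which the jaws open and shut, and the axes are right-handed (so a half turn about x gives the same grasp; the last joint's range is limited). The gripper opens to 93 mm and grips with 3 to 60 N. Pads are 15 mm wide; open, the fingers measure 128 mm over their backs; the gripper's body (75 mm by 188 mm) begins 65 mm behind the grasp point.
Start: joints at [-1.345, 0.116, 1.442, -0, 1.584, -0.038], TCP at [0.176, -0.652, 0.238] pointing down, gripper open.
Joint ranges: [-2.83, 2.83], [-0.83, 2.19], [0.07, 2.5], [-1.14, 4.28], [0.01, 3], [-2.97, 2.97]. Speed limits (rad/s): [1.89, 1.89, 2.22, 3.14, 3.14, 3.14].

INTERFACE

Orientations are given as a rotation vector (axis times angle).
In Python, from bench import env, viewer gives the robot as it stands.
- The arm moves only by the tool drive_tool, never from a script. Its argument "increments" is a list of rows, each a list of 5 numbers: the shift along the tool's x, y, z in m, then the turn about the tool's x in degrees, then the finger opening in m, from 0 to 0.093. In form: [[x, y, z, roll, jaw], ...]. A call has 1 to 12 rows; each row shifts and turns the commanded pose from where the row before left it, along the tool's axes as they then stand; what a row does not reach is not made up. A row lasts 1/8 s, in which the tool goes at most 62.5 mm and 10.7 degrees, less where a joint would pass 70% of its speed; a pose out of reach is approached as far as the arm can. A call with a gripper value outside its range is refused whole. The fingers move at their own pace and stop on an object; "squeeze" is the grip in N (left out, the last holds). Time passes only in rows, so rows that do not move let the fingers close. It gives the time, the measured TCP pose, the force and the opening at its end, in the units of the state.
- env.get_state(): the state, without advancing time (a new reading comes with each control period).
- viewer.snapshot(name): name is "side" or "top"; returns (picture, depth): 384x512x3 uint8, red, green, blue; 384x512 float32, m along the optical axis (not along the pixel's ray), 0 where there is no reading.
- viewer.camera_params(name): a dict with "fx", "fy", "cx", "cy" (pixels), "T" (4x4, takes a point from camera to world coordinates). Camera axes: x right, y up, looking along -z (the intrinsics and any distortion apply to the point x, -y, -z); pixel columns grow to the right and rows downward; lengths in m; the calibration is good to about 2 mm. A picture is of the moment at which its call begins. camera_params takes no time and is no camera call.
- env.job_done(): hands the job in, once; it reports no verdict.
The state is a dict: "t": time; "joints": joint angles; "qvel": joint speeds; "tau": joint torques, N m; "eef_pos": TCP position; "ee_rot": TCP orientation; "force": force on the tool from outside, world axes, zero at the start; "wrist_torque": the same for the moment, N m; "width": finger opening in m.
Only numpy, scipy, OpenCV 4.12 (cv2) and the standard library are available. Lean on these libraries where they do the work, as an engineer would, in place of code of your own. Each camera call takes 0.05 s, during which the arm holds its last target.

TASK

The steel hub standing in the lane on top of the reject box has failed inspection. Press the box's side lever plate down with one fingertip so that the spring-closed flap swings up and, keeping it held open, push the hub along the lane with the other fingertip until it drops under the flap into the box; then let go so the flap springs shut. Do not pick up, pinch or jam the hub, and leave the other things where they are.

Things in the scene. Friction and masses are not known exactly. Their poses are not given: they have to be found in the camera images.
- reject_box: Heavy grey sheet-metal reject box (does not move), 234 mm long, 88 mm wide. Origin on the table under the middle of the sill edge, where its top deck ends and the bin begins. x runs along the lane from the entry end into the bin, y to the left seen that way, z up. The deck runs from x = -150 mm to the sill at x = 0, 62 mm above the table. All x, y below are in this frame.
- sill (a point): Middle of the sill edge, on the deck surface (62 mm up), on the lane's centre line; axes as the box's. The lane runs straight along x on the deck, centred on y = 0, 34 mm wide between two slippery white plastic rails 8 mm high and 3 mm thick, from x = -138 to +4 mm. Pushed well off its middle, the hub can wedge against a rail.
- bin (a point): Middle of the bin's floor, 8 mm above the table. The open bin lies beyond the sill: x 0 to 81 mm, y -28 to +27 mm. Its far (+y) and rear walls rise to 86 mm above the table; the flap covers it.
- hinge (a point): Point on the hinge rod level with the sill; the rod runs along x at y = -46 mm, 68 mm above the table, right of the lane. Flap (to the +y side) and lever plate (to the -y side) are one rigid piece turning on it like a seesaw. The lever plate overhangs the box's side, with only the table under it.
- flap_plate (a joint): Angle of flap and lever plate, rad: 0 = shut, grows as the lever plate is pressed down and the flap swings up; hard stop at 0.77. The hub passes under the flap from about 0.56. A spring drives it shut: 2 to 3 N down on the lever starts it, about 7 N pressed 40 mm from the rod holds it open.
- lever_pad (a point): Middle of the upper face of the lever plate's ribbed black pad, 40 mm from the rod; moves with the plate. The plate lies alongside the lane, x -145 to -4 mm, 4 to 72 mm from the rod; a fingertip pressing on it can slide along it. Shut, it slopes up and away from the lane at 38 deg, outer edge 112 mm above the table and 56 mm from the rod seen from above. At 0.66 rad it is level, pad 70 mm up.
- flap_edge (a point): Middle of the lower edge of the flap's front apron, which shuts the mouth 8 to 10 mm beyond the sill, 2 mm above deck level. Shut, the flap's top is 89 mm above the table; fully open its far corner rises to 131 mm. No part of the flap swings over the lane before the sill. With the flap open, a fingertip on the level pad and one 8 mm over the deck in the lane are at one height, 64 to 100 mm apart.
- reject_hub: The failed hub: turned steel, standing upright on its flange in the lane, 22 mm high, flange 30 mm across, narrower boss above, about 70 g; pushed more than 12 mm up it may tip. Origin at the centre of its underside. It tips over the sill and falls once its middle is about 3 mm beyond the edge; its rear is then still 12 mm before the sill, so the pushing finger need not go under the flap.
- shaft: Bystander: stepped turned shaft, 73 mm high, standing on a 33 mm flange left of the box. Origin at the centre of its underside.
- spare_hub: Bystander: a sound hub, 30 mm across and 22 mm high, standing on the table left of the box. Origin at the centre of its underside.
- ring: Bystander: ring gauge 58 mm across, 18 mm high, left of the box. Origin at the centre of its underside.
- plug: Bystander: plug gauge 88 mm long, 12 mm high, lying in front of the box's entry end. Origin at its underside.
- mic: Bystander: outside micrometer, 124 mm long, 16 mm high, lying to the right of the box. Origin at its underside.
Not all that is in view belongs to the job. Leave any orange or purple look-alike of the reject_hub alone.

How it is judged:
By the outcome, as a careful person would: the job done as asked, in the order asked, and still so for the second after the job is handed in, with the robot touching nothing.
It also fails if it takes over 42 s, if anything falls off the work surface, if the arm or the gripper's body presses on something with over 40 N, if the wrist force passes 120 N, or if a joint passes its speed limit or range.

## Working session

There is one attempt and no reset: what is moved stays moved. The work goes in short steps, Python scripts to look and compute and a tool call to move; the robot and the scene stay as the last step left them, time stands still between calls to the robot, and variables do not carry over. Pictures are saved under pics/ and viewed, and the job is handed in when it is done.

Besides the shell and the picture viewer there is one more tool, called after ">>>" in YAML: its name, and indented under it one key for each argument. drive_tool: Moves the arm, as the interface text tells. Its arguments: {"type":"object","properties":{"increments":{"type":"array"},"squeeze":{"type":"number"}},"required":["increments"]}

```bash
mkdir -p pics; ls; cat > h.py <<'E'
import numpy as np, cv2
from bench import env, viewer
def save(n,im): cv2.imwrite('pics/'+n+'.png',cv2.cvtColor(im,cv2.COLOR_RGB2BGR))
E
python3 - <<'E'
from h import *
for n in ('top','side'):
    im,d=viewer.snapshot(n); save(n+'1',im); np.savez(n+'1.npz',im=im,d=d,**{k:v for k,v in viewer.camera_params(n).items()})
    print(n,viewer.camera_params(n))
s=env.get_state()
for k,v in s.items(): print(k,v)
E
```

```text
pics
top {'fx': 434.31233783879316, 'fy': 434.31233783879316, 'cx': 255.88437187699242, 'cy': 197.9438764650986, 'T': array([[ 0.02289762,  0.99117241, -0.13058693,  0.43039284],
       [-0.9997057 ,  0.02374764,  0.0049555 , -0.11300689],
       [ 0.00801289,  0.13043503,  0.99142448,  1.09340373],
       [ 0.        ,  0.        ,  0.        ,  1.        ]])}
side {'fx': 489.5373383910412, 'fy': 489.5373383910412, 'cx': 254.99569853196857, 'cy': 182.57974527425804, 'T': array([[-0.99741905,  0.03171984, -0.06441341,  0.4705328 ],
       [-0.07004576, -0.62697054,  0.77588758,  0.67008049],
       [-0.01577428,  0.77839694,  0.6275742 ,  0.70011887],
       [ 0.        ,  0.        ,  0.        ,  1.        ]])}
t 0.1
joints [-1.34478075e+00  1.16461836e-01  1.44222037e+00  1.20098393e-06
  1.58402283e+00 -3.77792841e-02]
qvel [-0.00062476 -0.00019715 -0.00214987  0.00018383  0.00078648  0.00016827]
tau [ 4.24238897e-03 -7.22893023e+01 -6.23866725e+01  7.81649700e-02
  2.27629370e-02 -5.29689794e-05]
eef_pos [ 0.17596927 -0.65147686  0.23694934]
ee_rot [ 1.0134241   1.32339279 -1.01224113]
force [0.19310903 0.28040725 0.05991684]
wrist_torque [ 0.05738927  0.04046187 -0.002051  ]
width 0.09309292851092815
```

View pics/top1.png

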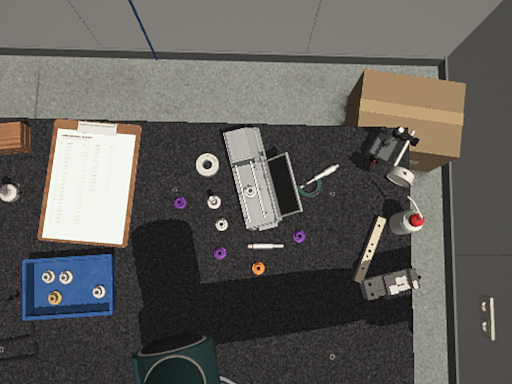

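View pics/side1.png

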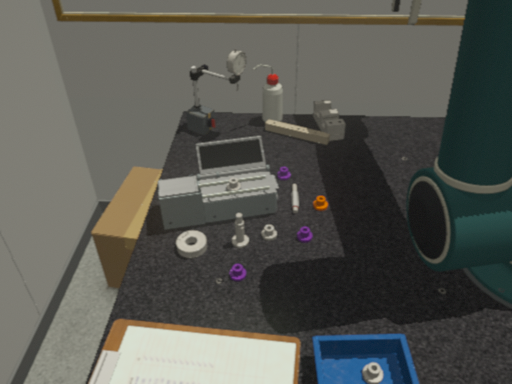

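```bash
cat >> h.py <<'E'
def load(n):
    z=np.load(n+'.npz'); return z
def proj(c,P):
    P=np.atleast_2d(P); T=c['T']; q=(P-T[:3,3])@T[:3,:3]
    return np.c_[c['fx']*q[:,0]/-q[:,2]+c['cx'], c['fy']*-q[:,1]/-q[:,2]+c['cy']]
def ray(c,uv):
    uv=np.atleast_2d(uv).astype(float); T=c['T']
    d=np.c_[(uv[:,0]-c['cx'])/c['fx'],-(uv[:,1]-c['cy'])/c['fy'],-np.ones(len(uv))]
    return T[:3,3],d@T[:3,:3].T
def onz(c,uv,z):
    o,d=ray(c,uv); s=(z-o[2])/d[:,2]; return o+d*s[:,None]
def cloud(c,d):
    v,u=np.mgrid[:d.shape[0],:d.shape[1]]
    o,r=ray(c,np.c_[u.ravel(),v.ravel()]); return (o+r*d.ravel()[:,None]).reshape(d.shape+(3,))
E
python3 - <<'E'
from h import *
for n,(a,b,c,e) in dict(top1=(190,110,350,240),side1=(140,120,340,290)).items():
    z=load(n); im=z['im'][b:e,a:c]; k=4 
    save(n+'z',cv2.resize(im,None,fx=k,fy=k,interpolation=cv2.INTER_CUBIC))
    print(n,proj(z,[[.176,-.652,.238],[0,0,0],[.4,-.2,0]]))
    d=z['d']; print((d==0).mean(), d[150,250])
E
```

```text
top1 [[535.40787126 397.97349444]
 [200.25003407 437.46382222]
 [287.04031367 268.20974   ]]
0.003962198893229167 1.0267973
side1 [[403.60089641   8.99134679]
 [532.86358292 256.23621913]
 [317.77582277 183.32638523]]
0.003977457682291667 1.0540483
```

View pics/top1z.png

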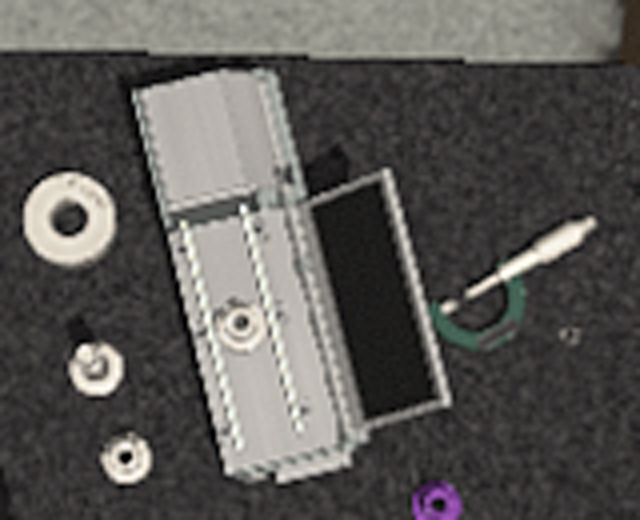

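View pics/side1z.png

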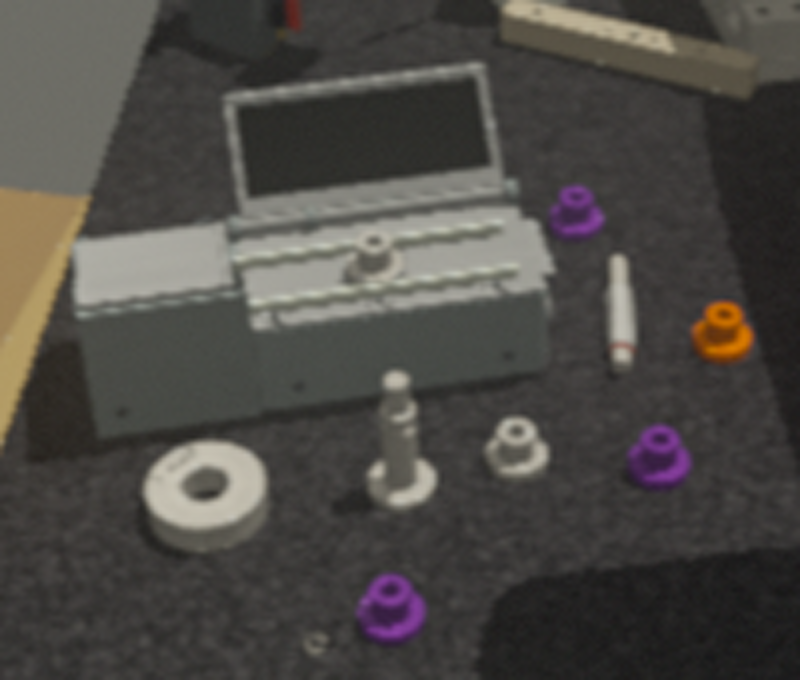

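```bash
python3 - <<'E'
from h import *
for n,(a,b,c,e) in dict(top1=(190,110,350,240),side1=(140,120,340,290)).items():
    z=load(n); im=z['im']
    P=cloud(z,z['d'])
    # height map
    h=np.clip(P[...,2]/0.13,0,1)*255
    hm=cv2.applyColorMap(h.astype(np.uint8),cv2.COLORMAP_JET)[b:e,a:c]
    cv2.imwrite('pics/'+n+'h.png',cv2.resize(hm,None,fx=4,fy=4,interpolation=cv2.INTER_NEAREST))
    mn=im.min(2).copy(); 
    m=(mn>190); 
    o=np.zeros_like(mn); o[b:e,a:c]=mn[b:e,a:c]
    lab,nn,st,ce=[None]*4
    N,lab,st,ce=cv2.connectedComponentsWithStats((o>185).astype(np.uint8))
    for i in range(1,N):
        if st[i][4]>5: print(n,st[i],ce[i].round(1))
E
```

```text
top1 [197 153  21  22 269] [206.7 164.3]
top1 [239 164  30  59 264] [252.  194.9]
top1 [308 165  30  19  83] [324.2 173.1]
top1 [235 166   5  13  24] [237.3 172. ]
top1 [268 195   2   6   6] [268.5 197.5]
top1 [209 196   6   7  15] [211.4 198.7]
top1 [208 197  12  12  56] [214.5 203.2]
top1 [270 202   3  10  10] [270.7 206.5]
top1 [242 204   4  13  14] [243.2 210.3]
top1 [273 214   1   7   7] [273. 217.]
top1 [216 220  11  10  56] [221.7 225.1]
top1 [246 222   2   6   7] [246.7 224.3]
top1 [260 223  17   7  34] [267.5 226.4]
```

View pics/top1h.png

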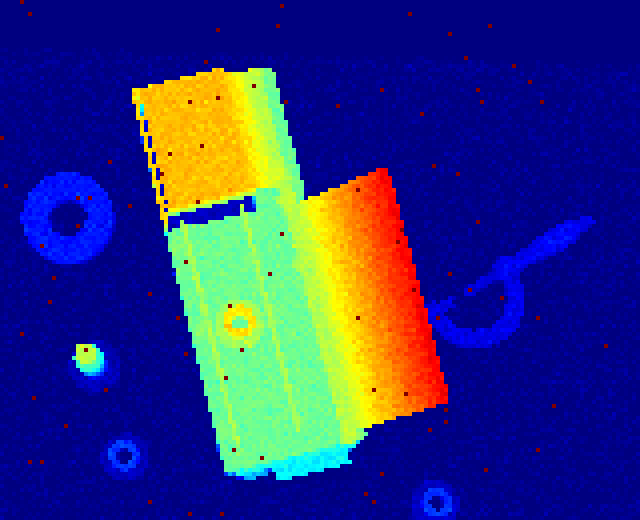

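```bash
python3 - <<'E'
from h import *
z=load('top1'); P=cloud(z,z['d']); im=z['im']
z2=load('side1'); P2=cloud(z2,z2['d'])
# image-coords zoom->full
f=lambda p:np.array(p)/4.0+np.array([190,110])
A=onz(z,f([183,222]),.07)[0]; B=onz(z,f([238,448]),.07)[0]
C=onz(z,f([243,205]),.07)[0]; D=onz(z,f([300,430]),.07)[0]
print(A,B,C,D,np.linalg.norm(A-B),np.linalg.norm(C-D))
u=((A-B)+(C-D))[:2]; u/=np.linalg.norm(u); v=np.array([-u[1],u[0]])
o=((A+C)/2)[:2]-u*.004
print('yaw',np.degrees(np.arctan2(u[1],u[0])),'sill',o)
for nm,Q,c in (('top',P,z),('side',P2,z2)):
    q=Q.reshape(-1,3); L=np.c_[(q[:,:2]-o)@u,(q[:,:2]-o)@v,q[:,2]]
    k=(abs(L[:,0]+.0385)<.14)&(abs(L[:,1])<.12)&(L[:,2]>.02)&(L[:,2]<.14); 
    L=L[k]; np.save('L_'+nm+'.npy',L)
    print(nm,len(L))
    # rails: z 67..74, |y|<25
    for lo,hi in ((-.11,-.07),(-.05,-.005)):
        s=(L[:,0]>lo)&(L[:,0]<hi)
        for y0 in (-.0185,.0185):
            r=s&(abs(L[:,1]-y0)<.006)&(L[:,2]>.066)&(L[:,2]<.076)
            print(lo,y0,L[r].mean(0)*1000 if r.any() else None,r.sum())
    s=(abs(L[:,1])<.012)&(abs(L[:,2]-.062)<.006); print('deck z',np.median(L[s][:,2]), 'x range',np.percentile(L[s][:,0],[1,99]))
    # lever plane
    s=(L[:,0]>-.135)&(L[:,0]<-.015)&(L[:,1]<-.055)&(L[:,1]>-.1)&(L[:,2]>.07)
    p=np.linalg.lstsq(np.c_[L[s][:,:2],np.ones(s.sum())],L[s][:,2],rcond=None)[0]; print('lever',p,s.sum(), np.degrees(np.arctan(p[1])))
    s=(L[:,2]>.1)&(L[:,1]<-.09); print('outer edge y, x range',np.percentile(L[s][:,1],[1,5]),np.percentile(L[s][:,0],[1,99]),np.percentile(L[s][:,2],99))
    # hub
    s=(np.hypot(L[:,0]+.06,L[:,1])<.03)&(L[:,2]>.08)&(L[:,2]<.092); print('hub top',L[s].mean(0),(L[s].min(0)+L[s].max(0))/2,s.sum())
E
```

```text
[ 0.64253221 -0.06802533  0.07      ] [ 0.50760182 -0.1043743   0.07      ] [ 0.65381729 -0.10374955  0.07      ] [ 0.51910767 -0.1407258   0.07      ] 0.13974068304773613 0.1396922455730725
yaw 15.212991221613413 sill [ 0.64431492 -0.08693707]
top 5070
-0.11 -0.0185 [-91.97437982 -17.54648329  70.49344752] 25
-0.11 0.0185 [-89.64818433  19.32296689  70.16726017] 25
-0.05 -0.0185 [-28.61524356 -16.64519445  70.14818029] 25
-0.05 0.0185 [-25.44332353  19.77145541  70.22343087] 30
deck z 0.06319413062764867 x range [-0.14603907  0.00172885]
lever [-1.98587791e-04 -7.75551886e-01  3.69694343e-02] 1067 -37.795434256126214
outer edge y, x range [-0.1025959 -0.1019614] [-0.14035064 -0.0029428 ] 0.11768103009423522
hub top [-0.06342878  0.00124362  0.08437082] [-0.06369463  0.00135138  0.08526002] 37
side 7165
-0.11 -0.0185 [-93.51317227 -14.66354011  68.18342557] 19
-0.11 0.0185 [-86.14945041  21.33410802  68.1083114 ] 33
-0.05 -0.0185 [-29.01506004 -14.2542477   68.11395809] 27
-0.05 0.0185 [-28.15606597  22.51222249  67.80423603] 27
deck z 0.06082078080511322 x range [-0.14663153 -0.00015637]
lever [ 0.00370734 -0.76954936  0.03748881] 1368 -37.58005826218163
outer edge y, x range [-0.10114274 -0.09880481] [-0.14213684 -0.00341444] 0.11453893336858295
hub top [-0.06446834  0.0059485   0.08224179] [-0.06433733  0.00436187  0.0828317 ] 38
```

```bash
cat >> h.py <<'E'
from scipy.spatial.transform import Rotation as R
yaw=np.radians(15.8)
u=np.array([np.cos(yaw),np.sin(yaw)]); v=np.array([-u[1],u[0]])
SILL=np.array([0.64431492,-0.08693707])+.0024*np.array([-np.sin(np.radians(15.2)),np.cos(np.radians(15.2))])
def w2b(p):
    p=np.atleast_2d(p); return np.c_[(p[:,:2]-SILL)@u,(p[:,:2]-SILL)@v,p[:,2]]
def b2w(x,y): return SILL+x*u+y*v
E
python3 - <<'E'
from h import *
s=env.get_state(); M=R.from_rotvec(s['ee_rot']).as_matrix(); print(M.round(3)); print('TCP',s['eef_pos'])
zt=M[:,2]; print('tool z yaw',np.degrees(np.arctan2(zt[1],zt[0])),'v yaw',np.degrees(np.arctan2(v[1],v[0])))
tgt=b2w(-.097,-.045); print('target',tgt,'sill',SILL)
d=np.r_[tgt,.237]-s['eef_pos']; print('tool shift',M.T@d)
for n in ('top1','side1'):
    z=load(n);P=cloud(z,z['d']).reshape(-1,3)
    t=tgt-s['eef_pos'][:2];L=np.linalg.norm(t);t=t/L
    r=P[:,:2]-s['eef_pos'][:2]; a=r@t; b=abs(r@np.array([-t[1],t[0]]))
    for lo in np.arange(-.1,L+.1,.1):
        k=(a>lo)&(a<lo+.1)&(b<.16)&(P[:,2]<.5); print(n,lo.round(2),k.sum(),np.percentile(P[k][:,2],[50,99]) if k.any() else '')
for n,g in (('top',(.0012)),('side',.0)):
    pass
# yaw refit of rails in new frame + hub, per camera
for n in ('top1','side1'):
    z=load(n);L=w2b(cloud(z,z['d']).reshape(-1,3)); dz=.001 if n=='top1' else -.001
    L[:,2]-=dz
    for y0 in (-.0185,.0185):
        r=(L[:,0]>-.135)&(L[:,0]<.0)&(abs(L[:,1]-y0)<.005)&(L[:,2]>.0665)&(L[:,2]<.074)&(abs(L[:,0]+.063)>.02)
        print(n,y0,np.polyfit(L[r][:,0],L[r][:,1],1)*[57.3,1000],L[r][:,0].min(),L[r][:,0].max())
    r=(np.hypot(L[:,0]+.063,L[:,1])<.022)&(L[:,2]>.0645)&(L[:,2]<.09)&(abs(L[:,1])<.0155)
    H=L[r]; print('hub z hist',np.histogram(H[:,2],bins=np.arange(.062,.092,.002))[0], (H.min(0)+H.max(0))/2)
E
```

```text
[[-0.     0.965  0.261]
 [ 0.001  0.261 -0.965]
 [-1.     0.    -0.001]]
TCP [ 0.17596927 -0.65147686  0.23694934]
tool z yaw -74.88566565091914 v yaw 105.80000000000001
target [ 0.56260313 -0.15433202] sill [ 0.64368567 -0.08462103]
tool shift [ 3.92494074e-04  5.02887738e-01 -3.79133889e-01]
top1 -0.1 30 [-0.81874118 -0.80768859]
top1 0.0 35 [0.00062466 0.00457746]
top1 0.1 2045 [0.00088152 0.00532073]
top1 0.2 4198 [0.00149622 0.04825307]
top1 0.3 5677 [0.00182307 0.11862333]
top1 0.4 5126 [0.0008225  0.00540379]
top1 0.5 5051 [0.00152076 0.11264588]
top1 0.6 5026 [0.06072416 0.114062  ]
top1 0.7 4798 [0.0028774  0.09224404]
side1 -0.1 95 [0.23180799 0.24816157]
side1 0.0 298 [0.24291695 0.28277499]
side1 0.1 877 [-0.0011321   0.00204535]
side1 0.2 1874 [-0.00063324  0.04551582]
side1 0.3 3747 [0.00089563 0.12204764]
side1 0.4 2860 [-0.00120849  0.00216076]
side1 0.5 2395 [-0.00021521  0.1115109 ]
side1 0.6 5392 [0.06046712 0.1114161 ]
side1 0.7 5785 [0.01122894 0.08919773]
top1 -0.0185 [ -0.50145447 -19.53714229] -0.13359880110561875 -0.00010992167133141688
top1 0.0185 [-0.37804425 17.54765238] -0.13354491845825017 -0.0008203867762024946
hub z hist [ 0  9 19 31 12  3  6  3  3  6 17  6  3  2] [-0.06364485 -0.00064086  0.07680993]
side1 -0.0185 [ -0.34477207 -16.29455304] -0.13466783233906698 -0.000429289125277714
side1 0.0185 [-0.25029376 20.81160911] -0.1349396955440537 -4.2107517366883054e-05
hub z hist [ 0  3 21 32 23  6  7 10 11  8 28  4  1  0] [-0.06379912 -0.00023302  0.0760625 ]
```

>>> drive_tool:
  increments:
    - [0, 0.02, -0.015, -0.35, 0.072]
    - [0, 0.04, -0.03, 0, 0.072]
    - [0, 0.044, -0.033, 0, 0.072]
    - [0, 0.044, -0.033, 0, 0.072]
    - [0, 0.044, -0.033, 0, 0.072]
    - [0, 0.044, -0.033, 0, 0.072]
    - [0, 0.044, -0.033, 0, 0.072]
    - [0, 0.044, -0.033, 0, 0.072]
    - [0, 0.044, -0.033, 0, 0.072]
    - [0, 0.044, -0.033, 0, 0.072]
    - [0, 0.044, -0.033, 0, 0.072]
    - [0, 0.035, -0.026, 0, 0.072]

```text
t: 1.6
eef_pos: [0.5518, -0.1632, 0.2376]
ee_rot: [1.007, 1.325, -1.007]
force: [0.1, -0.7, -0.1]
width: 0.072
```

>>> drive_tool:
  increments:
    - [0, 0.01, -0.008, 0, 0.072]
    - [0, 0, 0, 0, 0.072]
    - [0, 0, 0, 0, 0.072]

```text
t: 1.98
eef_pos: [0.5581, -0.1565, 0.2377]
ee_rot: [1.008, 1.324, -1.009]
force: [0.1, 0.7, -0.6]
width: 0.0721
```

```bash
sed -i 's/radians(15.8)/radians(15.45)/' h.py; echo "SILL=SILL+.0006*v" >> h.py
cat >> h.py <<'E'
def where():
    s=env.get_state(); M=R.from_rotvec(s['ee_rot']).as_matrix()
    b=w2b(s['eef_pos'])[0]; y=np.degrees(np.arctan2(M[1,1],M[0,1]))
    print('t',s['t'],'TCP box mm',(b*1000).round(1),'tip z',(s['eef_pos'][2]-.019)*1000,'yaw',y.round(2),'F',s['force'].round(1),'w',s['width'],'tilt',M[:,0].round(3))
    return s,M,b
E
python3 - <<'E'
from h import *
where()
for n in ('top','side'):
    im,d=viewer.snapshot(n); c=viewer.camera_params(n)
    np.savez(n+'2.npz',im=im,d=d,**c)
    a,b,cc,e=dict(top=(190,110,350,240),side=(140,60,340,230))[n]
    save(n+'2z',cv2.resize(im[b:e,a:cc],None,fx=4,fy=4,interpolation=cv2.INTER_CUBIC))
E
```

```text
t 1.975 TCP box mm [-101.7  -47.1  237.7] tip z 218.73324182598446 yaw 15.42 F [ 0.1  0.7 -0.6] w 0.07209229291019893 tilt [-0. -0. -1.]
```

View pics/top2z.png

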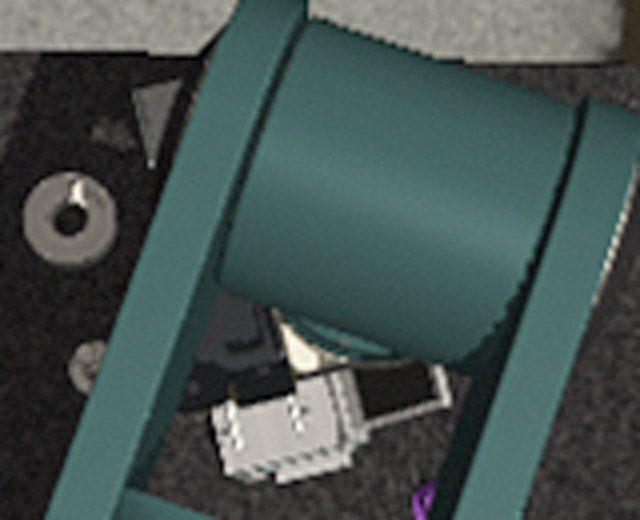

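View pics/side2z.png

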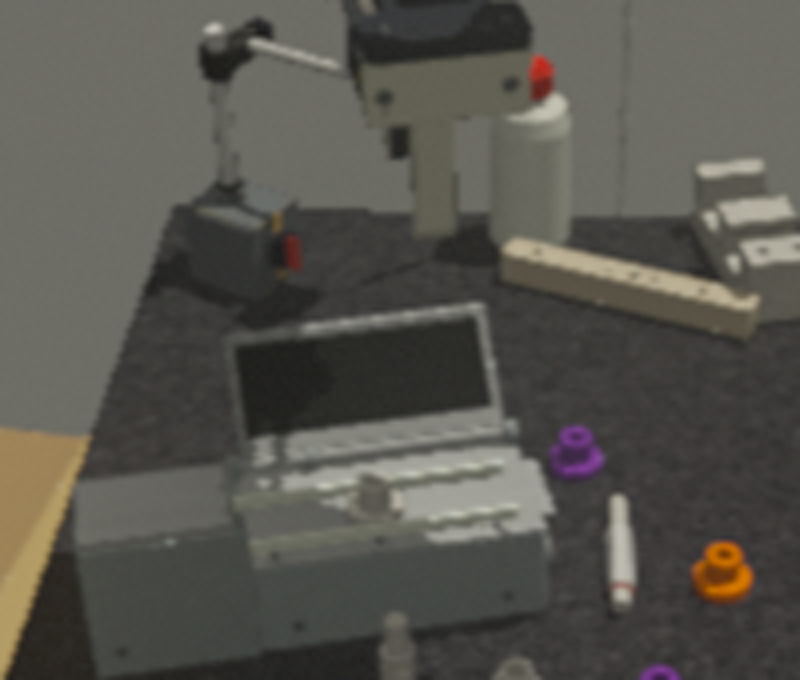

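```bash
python3 - <<'E'
from h import *
s,M,b=where(); c=load('side2')
p=s['eef_pos']
for off in (.0535,.045,.036):
    for dy in (-.0075,0,.0075):
        q=p+M@np.array([.019,dy,-off]); print(off,dy,((proj(c,q)-[140,60])*4).round(0))
P=cloud(c,c['d']); 
# finger cloud
k=(P[...,2]<.28)&(P[...,2]>.215); L=w2b(P[k]); g=(abs(L[:,0]+.1)<.03)&(abs(L[:,1])<.03); L=L[g]; print(L.min(0),L.max(0),np.median(L,0))
for lo in (.215,.22,.23,.25): 
  q=L[(L[:,2]>lo)&(L[:,2]<lo+.01)]; print(lo,len(q),q.min(0),q.max(0),np.median(q,0))
E
```

```text
t 2.075 TCP box mm [-101.7  -47.3  237.8] tip z 218.79138958098693 yaw 15.39 F [ 1.  -0.4  0.1] w 0.0718732798932043 tilt [ 0. -0. -1.]
0.0535 -0.0075 [[451. 243.]]
0.0535 0 [[436. 245.]]
0.0535 0.0075 [[420. 247.]]
0.045 -0.0075 [[448. 234.]]
0.045 0 [[432. 236.]]
0.045 0.0075 [[416. 238.]]
0.036 -0.0075 [[444. 224.]]
0.036 0 [[429. 226.]]
0.036 0.0075 [[413. 228.]]
[-0.11080689 -0.00789146  0.21673082] [-0.09159845  0.01010204  0.27966718] [-0.09934445  0.00548664  0.251384  ]
0.215 14 [-0.11080689 -0.00628305  0.21673082] [-0.0919205   0.00103049  0.22367448] [-0.09883071 -0.00151595  0.221037  ]
0.22 32 [-0.11080689 -0.00189185  0.22058337] [-0.0918597   0.00646817  0.22988644] [-0.10037561  0.00329083  0.22677637]
0.23 47 [-0.11062116 -0.00114545  0.23027041] [-0.0917243   0.00745885  0.23965643] [-0.10084154  0.0043111   0.23548827]
0.25 52 [-0.11070626 -0.00779288  0.25019076] [-0.09168122  0.00822289  0.2599413 ] [-0.09902134  0.00589032  0.25490018]
```

>>> drive_tool:
  increments:
    - [0.03, 0, 0, 0, 0.072]
    - [0.04, 0, 0, 0, 0.072]
    - [0.025, 0, 0, 0, 0.072]
    - [0, 0, 0, 0, 0.072]
    - [0, 0, 0, 0, 0.072]

```text
t: 2.7
eef_pos: [0.559, -0.1563, 0.1441]
ee_rot: [1.009, 1.323, -1.008]
force: [-0.1, -0.6, 0.4]
width: 0.072
```

```bash
python3 - <<'E'
from h import *
s,M,b=where()
n='side'; im,d=viewer.snapshot(n); c=viewer.camera_params(n); np.savez(n+'3.npz',im=im,d=d,**c)
save('side3z',cv2.resize(im[120:240,150:300],None,fx=5,fy=5,interpolation=cv2.INTER_CUBIC))
P=cloud(c,d).reshape(-1,3); L=w2b(P)
F=L[(abs(L[:,0]+.1017)<.02)&(abs(L[:,1]-.003)<.025)&(L[:,2]>.112)&(L[:,2]<.19)]
for lo in np.arange(.115,.175,.01):
  q=F[(F[:,2]>lo)&(F[:,2]<lo+.01)]; print(lo.round(3),len(q),q.min(0).round(4),q.max(0).round(4),np.median(q,0).round(4))
p=s['eef_pos']
for off in (.0535,.036):
    for dy in (-.0075,.0075):
        for dx in (.019,-.02):
            print(off,dy,dx,((proj(c,p+M@np.array([dx,dy,-off]))-[150,120])*5).round(0))
E
```

```text
t 2.7 TCP box mm [-100.8  -47.1  144.1] tip z 125.08368011776678 yaw 15.43 F [-0.1 -0.6  0.4] w 0.07204776583513545 tilt [ 0.001 -0.    -1.   ]Traceback (most recent call last):
  File "<stdin>", line 8, in <module>
    return umr_minimum(a, axis, None, out, keepdims, initial, where)
ValueError: zero-size array to reduction operation minimum which has no identity
```

View pics/side3z.png

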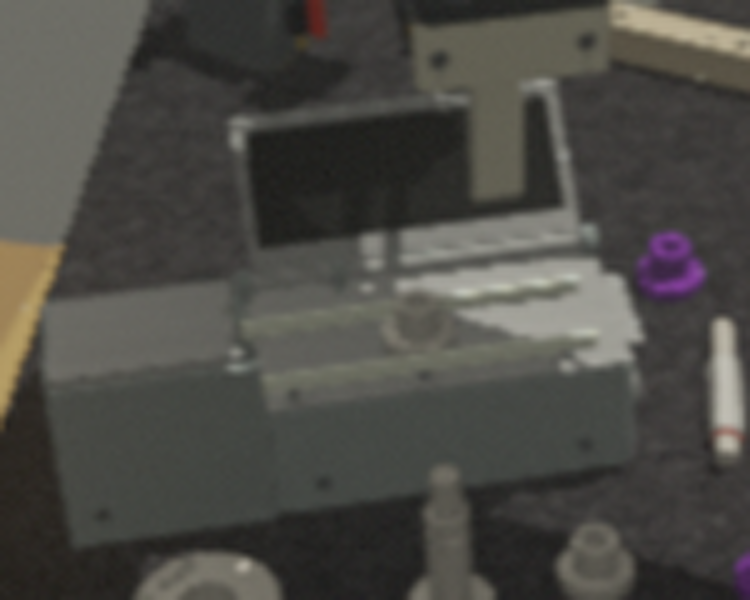

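```bash
python3 - <<'E'
from h import *
s,M,b=where()
c=load('side3'); d=c['d']
P=cloud(c,d).reshape(-1,3); L=w2b(P)
F=L[(abs(L[:,0]+.1017)<.02)&(abs(L[:,1]-.003)<.025)&(L[:,2]>.112)&(L[:,2]<.19)]
for lo in np.arange(.12,.175,.006):
  q=F[(F[:,2]>lo)&(F[:,2]<lo+.006)]; 
  if len(q): print(lo.round(3),len(q),q.min(0).round(4),q.max(0).round(4),np.median(q,0).round(4))
p=s['eef_pos']
for off in (.0535,.036):
    for dy in (-.0075,.0075):
        for dx in (.019,-.02):
            print(off,dy,dx,((proj(c,p+M@np.array([dx,dy,-off]))-[150,120])*5).round(0))
E
```

```text
t 2.75 TCP box mm [-100.6  -47.1  144.3] tip z 125.33062245841595 yaw 15.44 F [-0.2  0.4  0.4] w 0.0717080046187339 tilt [ 0.002 -0.001 -1.   ]
0.12 2 [-0.1033 -0.0033  0.1255] [-0.1014 -0.0029  0.1256] [-0.1024 -0.0031  0.1255]
0.126 6 [-0.1066 -0.0044  0.1272] [-0.091   0.0026  0.1309] [-0.0958 -0.0011  0.1288]
0.132 21 [-0.1082 -0.0008  0.132 ] [-0.0908  0.0059  0.1375] [-0.1001  0.0041  0.1349]
0.138 24 [-0.1086 -0.0012  0.1381] [-0.0911  0.0076  0.1439] [-0.0991  0.0054  0.1412]
0.144 26 [-0.1082  0.0004  0.1443] [-0.0911  0.0079  0.15  ] [-0.0993  0.0057  0.1475]
0.15 21 [-0.1083 -0.0084  0.1508] [-0.0907  0.0076  0.1552] [-0.0983  0.0054  0.1528]
0.156 31 [-0.109  -0.0088  0.1562] [-0.0908  0.0093  0.162 ] [-0.0987  0.0061  0.1586]
0.162 26 [-0.1086 -0.008   0.162 ] [-0.0912  0.0086  0.1678] [-0.0995  0.0057  0.165 ]
0.168 27 [-0.1081 -0.0064  0.1681] [-0.0908  0.0091  0.1738] [-0.0991  0.0071  0.1716]
0.174 25 [-0.1088 -0.0035  0.1743] [-0.0907  0.0103  0.1799] [-0.0985  0.006   0.1765]
0.0535 -0.0075 0.019 [[516. 208.]]
0.0535 -0.0075 -0.02 [[514. 126.]]
0.0535 0.0075 0.019 [[479. 212.]]
0.0535 0.0075 -0.02 [[476. 131.]]
0.036 -0.0075 0.019 [[508. 182.]]
0.036 -0.0075 -0.02 [[506. 101.]]
0.036 0.0075 0.019 [[471. 187.]]
0.036 0.0075 -0.02 [[468. 106.]]
```

>>> drive_tool:
  increments:
    - [0, 0, -0.0032, 0, 0.072]
    - [0.015, 0, 0, 0, 0.072]
    - [0.01, 0, 0, 0, 0.072]
    - [0.008, 0, 0, 0, 0.072]
    - [0.008, 0, 0, 0, 0.072]
    - [0.008, 0, 0, 0, 0.072]
    - [0, 0, 0, 0, 0.072]
    - [0, 0, 0, 0, 0.072]

```text
t: 3.75
eef_pos: [0.5578, -0.1526, 0.0938]
ee_rot: [1.008, 1.325, -1.008]
force: [-1.2, 0.6, 4.5]
width: 0.0719
```

```bash
python3 - <<'E'
from h import *
s,M,b=where()
n='side'; im,d=viewer.snapshot(n); c=viewer.camera_params(n); np.savez(n+'4.npz',im=im,d=d,**c)
save('side4z',cv2.resize(im[120:240,150:300],None,fx=5,fy=5,interpolation=cv2.INTER_CUBIC))
P=cloud(c,d).reshape(-1,3); L=w2b(P)
F=L[(abs(L[:,0]+.1)<.02)&(abs(L[:,1]-.005)<.015)&(L[:,2]>.07)&(L[:,2]<.15)]
for lo in np.arange(.07,.14,.006):
  q=F[(F[:,2]>lo)&(F[:,2]<lo+.006)]; 
  if len(q): print(lo.round(3),len(q),q.min(0).round(4),q.max(0).round(4),np.median(q,0).round(4))
E
```

```text
t 3.75 TCP box mm [-100.9  -43.3   93.8] tip z 74.83371067473911 yaw 15.46 F [-1.2  0.6  4.5] w 0.07189451529722123 tilt [-0.  0. -1.]
0.07 1 [-0.1014  0.0012  0.0756] [-0.1014  0.0012  0.0756] [-0.1014  0.0012  0.0756]
0.076 5 [-1.088e-01  1.000e-04  7.650e-02] [-0.0913  0.0065  0.0811] [-0.0968  0.0038  0.0784]
0.082 20 [-0.1084  0.0021  0.0823] [-0.0907  0.0099  0.0877] [-0.0992  0.0084  0.085 ]
0.088 22 [-0.1085  0.0024  0.088 ] [-0.091   0.0111  0.0938] [-0.0983  0.0086  0.0905]
0.094 21 [-0.1088  0.0032  0.094 ] [-0.0912  0.011   0.0999] [-0.1004  0.0096  0.0969]
0.1 22 [-0.1088  0.004   0.1   ] [-0.0912  0.0128  0.1056] [-0.0993  0.0094  0.1023]
0.106 26 [-0.1084  0.0057  0.1063] [-0.091   0.014   0.1119] [-0.0993  0.0105  0.1092]
0.112 24 [-0.1091 -0.0036  0.1121] [-0.0909  0.0125  0.1178] [-0.0974  0.0099  0.115 ]
0.118 26 [-0.1087 -0.0033  0.1181] [-0.0908  0.0135  0.1237] [-0.0997  0.0103  0.1208]
0.124 23 [-0.109   0.0069  0.1244] [-0.0912  0.0138  0.1298] [-0.0988  0.0104  0.1268]
0.13 16 [-0.1086  0.0102  0.1302] [-0.0908  0.0133  0.1339] [-0.1007  0.0117  0.1323]
```

View pics/side4z.png

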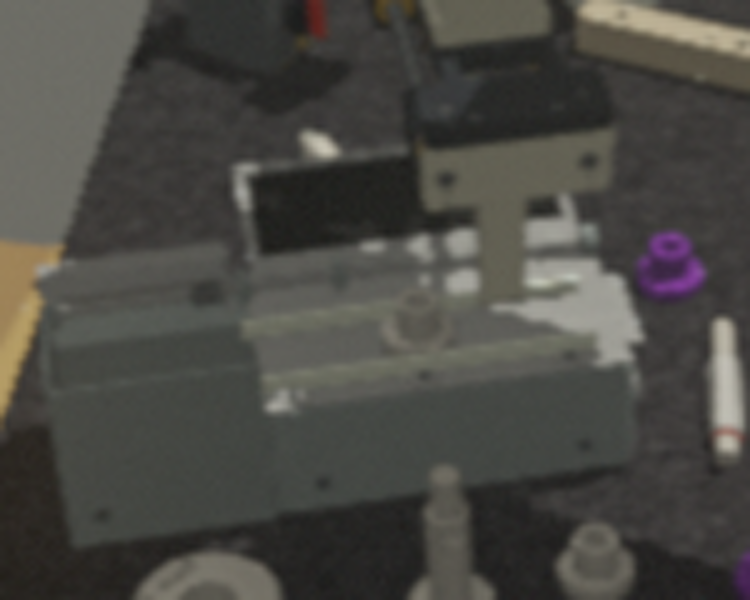

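>>> drive_tool:
  increments:
    - [0.004, 0, 0, 0, 0.072]
    - [0.003, 0, 0, 0, 0.072]
    - [0, 0, 0, 0, 0.072]
    - [0, 0, 0, 0, 0.072]

```text
t: 4.3
eef_pos: [0.558, -0.1529, 0.0868]
ee_rot: [1.008, 1.324, -1.008]
force: [0.4, -3.3, 5.0]
width: 0.0721
```

```bash
cat >> h.py <<'E'
def look(k):
    n='side'; im,d=viewer.snapshot(n); c=viewer.camera_params(n); np.savez(n+k+'.npz',im=im,d=d,**c)
    save('side'+k+'z',cv2.resize(im[120:240,150:300],None,fx=5,fy=5,interpolation=cv2.INTER_CUBIC))
    return im,d,c
E
python3 - <<'E'
from h import *
where(); look('5')
E
```

```text
t 4.3 TCP box mm [-100.8  -43.6   86.8] tip z 67.84364440959955 yaw 15.46 F [ 0.4 -3.3  5. ] w 0.0721259751839457 tilt [ 0.    -0.001 -1.   ]
```

View pics/side5z.png

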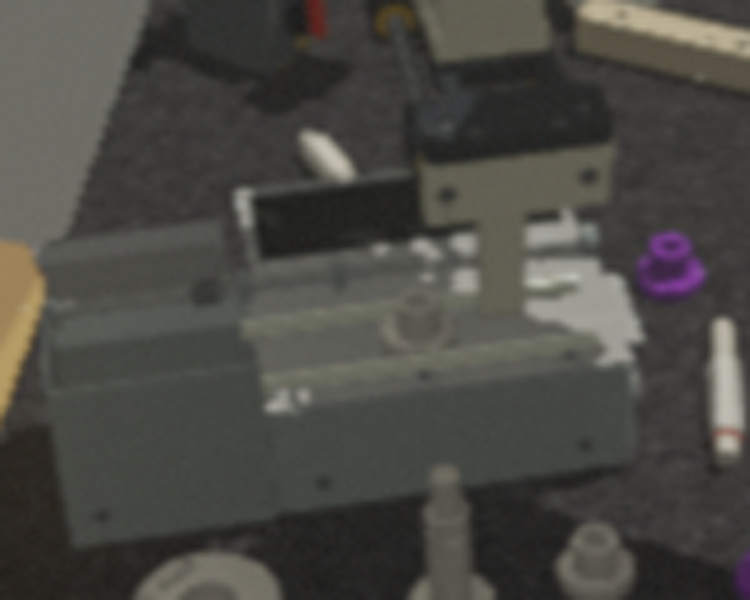

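```bash
python3 - <<'E'
from h import *
c=load('side5'); L=w2b(cloud(c,c['d']).reshape(-1,3))
s=(L[:,0]>-.06)&(L[:,0]<-.015)&(L[:,1]<-.055)&(L[:,1]>-.112)&(L[:,2]>.05)&(L[:,2]<.12)
p=np.polyfit(L[s][:,1],L[s][:,2],1); print(p,s.sum(),'theta',np.arctan(p[0])+.66,'rms',np.std(L[s][:,2]-np.polyval(p,L[s][:,1])))
s=(abs(L[:,0]+.064)<.02)&(abs(L[:,1]-.001)<.016)&(L[:,2]>.063)&(L[:,2]<.09)
H=L[s]; t=H[H[:,2]>.079]; print('boss',(t.min(0)+t.max(0))/2,t.mean(0),'range x',t[:,0].min(),t[:,0].max()); print(np.histogram(H[:,2],bins=np.arange(.06,.09,.002))[0])
f=H[(H[:,2]<.070)];print('flange x',np.percentile(f[:,0],[2,98]))
E
```

```text
[0.05921559 0.07121534] 299 theta 0.7191465262729216 rms 0.001161466883323481
boss [-0.06464654  0.00261888  0.08139795] [-0.06464159  0.00280834  0.08168708] range x -0.07313080270320975 -0.056162286232329
[ 0  1 10 32 25 11  7 10  9  8 21 19  0  0]
flange x [-0.07949892 -0.05083953]
```

>>> drive_tool:
  increments:
    - [0, 0.006, 0, 0, 0.072]
    - [0, 0.006, 0, 0, 0.072]
    - [0, 0.004, 0, 0, 0.072]
    - [0, 0.004, 0, 0, 0.072]
    - [0, 0.004, 0, 0, 0.072]
    - [0, 0.004, 0, 0, 0.072]
    - [0, 0.004, 0, 0, 0.072]
    - [0, 0.004, 0, 0, 0.072]
    - [0, 0.004, 0, 0, 0.072]
    - [0, 0, 0, 0, 0.072]

```text
t: 5.6
eef_pos: [0.5964, -0.1419, 0.0866]
ee_rot: [1.008, 1.325, -1.008]
force: [-1.0, -1.0, 4.4]
width: 0.072
```

```bash
python3 - <<'E'
from h import *
where(); look('6')
E
```

```text
t 5.6 TCP box mm [-60.8 -43.2  86.6] tip z 67.60223838948946 yaw 15.47 F [-1.  -1.   4.4] w 0.07195189187161884 tilt [-0.  0. -1.]
```

View pics/side6z.png

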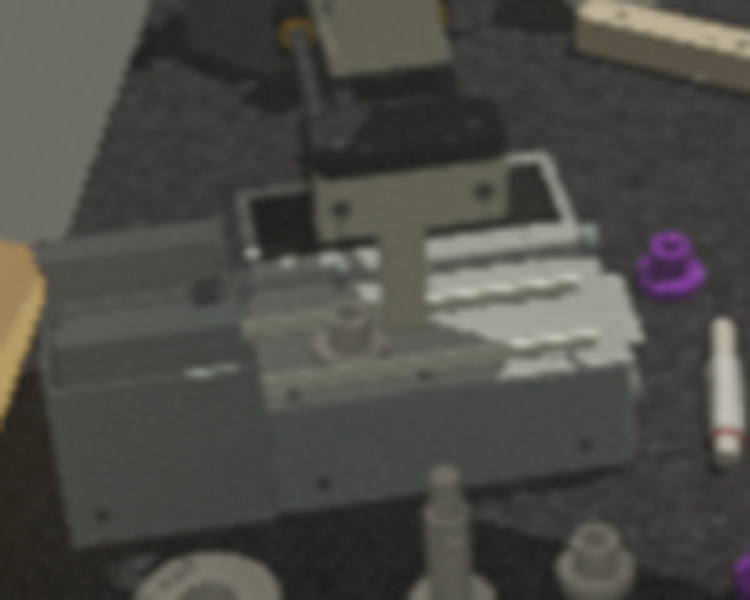

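```bash
python3 - <<'E'
from h import *
c=load('side6'); L=w2b(cloud(c,c['d']).reshape(-1,3))
s=(abs(L[:,0]+.036)<.014)&(abs(L[:,1]-.002)<.018)&(L[:,2]>.079)&(L[:,2]<.09); t=L[s]
print('boss',(t.min(0)+t.max(0))/2,t.mean(0),'x',t[:,0].min(),t[:,0].max(),len(t))
E
```

```text
boss [-0.03710785  0.00308841  0.08177643] [-0.03705063  0.0038828   0.08155338] x -0.04545056021225707 -0.02876513314810716 44
```

>>> drive_tool:
  increments:
    - [0, 0.004, 0, 0, 0.072]
    - [0, 0.004, 0, 0, 0.072]
    - [0, 0.004, 0, 0, 0.072]
    - [0, 0.004, 0, 0, 0.072]
    - [0, 0.004, 0, 0, 0.072]
    - [0, 0.004, 0, 0, 0.072]
    - [0, 0.004, 0, 0, 0.072]
    - [0, 0.004, 0, 0, 0.072]
    - [0, 0.004, 0, 0, 0.072]
    - [0, 0.004, 0, 0, 0.072]
    - [0, 0, 0, 0, 0.072]

```text
t: 7.02
eef_pos: [0.635, -0.1312, 0.0866]
ee_rot: [1.008, 1.325, -1.008]
force: [-1.3, -1.7, 6.1]
width: 0.0723
```

```bash
python3 - <<'E'
from h import *
where(); look('7')
E
```

```text
t 7.025 TCP box mm [-20.8 -43.2  86.6] tip z 67.58038857060606 yaw 15.47 F [-1.3 -1.7  6.1] w 0.07228438190875781 tilt [-0.001  0.    -1.   ]
```

View pics/side7z.png

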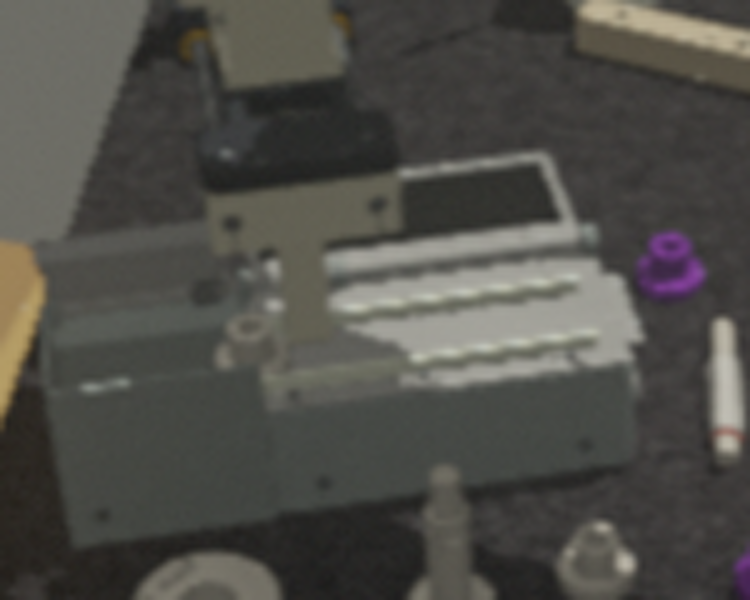

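>>> drive_tool:
  increments:
    - [0, 0.0025, 0, 0, 0.072]
    - [0, 0.0025, 0, 0, 0.072]
    - [0, 0, 0, 0, 0.072]
    - [0, 0, 0, 0, 0.072]
    - [0, 0, 0, 0, 0.072]

```text
t: 7.7
eef_pos: [0.6397, -0.13, 0.0867]
ee_rot: [1.008, 1.325, -1.008]
force: [-1.0, -1.9, 6.3]
width: 0.0719
```

```bash
python3 - <<'E'
from h import *
where(); look('8')
E
```

```text
t 7.7 TCP box mm [-15.9 -43.3  86.7] tip z 67.6671617616074 yaw 15.46 F [-1.  -1.9  6.3] w 0.07190597827713649 tilt [-0.  0. -1.]
```

View pics/side8z.png

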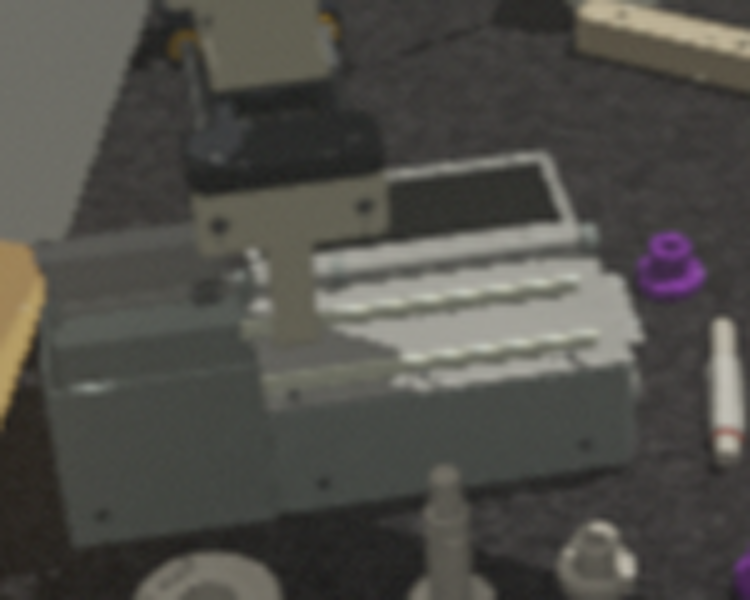

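>>> drive_tool:
  increments:
    - [0, -0.006, 0, 0, 0.072]
    - [0, -0.01, 0, 0, 0.072]
    - [0, -0.01, 0, 0, 0.072]
    - [-0.006, 0, 0, 0, 0.072]
    - [-0.008, 0, 0, 0, 0.072]
    - [-0.008, 0, 0, 0, 0.072]
    - [-0.01, 0, 0, 0, 0.072]
    - [-0.015, 0, 0, 0, 0.072]
    - [-0.025, 0, 0, 0, 0.072]
    - [-0.035, 0, 0, 0, 0.072]
    - [-0.045, 0, 0, 0, 0.072]
    - [-0.02, 0, 0, 0, 0.072]

```text
t: 9.25
eef_pos: [0.6152, -0.1372, 0.2621]
ee_rot: [1.009, 1.321, -1.007]
force: [-0.2, 0.0, 0.7]
width: 0.0721
```

>>> drive_tool:
  increments:
    - [0, -0.02, 0.015, 0, 0.072]
    - [0, -0.04, 0.03, 0, 0.072]
    - [0, -0.044, 0.033, 0, 0.072]
    - [0, -0.044, 0.033, 0, 0.072]
    - [0, -0.044, 0.033, 0, 0.072]
    - [0, -0.044, 0.033, 0, 0.072]
    - [0, -0.044, 0.033, 0, 0.072]
    - [0, -0.044, 0.033, 0, 0.072]
    - [0, -0.044, 0.033, 0, 0.072]
    - [0, -0.035, 0.026, 0, 0.072]
    - [0, -0.015, 0.012, 0, 0.072]
    - [0, 0, 0, 0, 0.072]

```text
t: 10.75
eef_pos: [0.2945, -0.5514, 0.2574]
ee_rot: [1.01, 1.326, -1.009]
force: [0.5, 1.1, 0.4]
width: 0.0719
```

```bash
python3 - <<'E'
from h import *
where(); im,d,c=look('9'); save('side9f',im)
im,d=viewer.snapshot('top'); c=viewer.camera_params('top'); np.savez('top9.npz',im=im,d=d,**c)
save('top9z',cv2.resize(im[110:270,160:350],None,fx=4,fy=4,interpolation=cv2.INTER_CUBIC))
L=w2b(cloud(c,d).reshape(-1,3))
s=(L[:,0]>-.135)&(L[:,0]<-.015)&(L[:,1]<-.055)&(L[:,1]>-.1)&(L[:,2]>.05)
p=np.polyfit(L[s][:,1],L[s][:,2],1); print('theta',np.arctan(p[0])+.66, np.arctan(.7755))
a=load('top1')['im'].astype(int); df=abs(a-im).max(2); df=(df>60).astype(np.uint8); N,lab,st,ce=cv2.connectedComponentsWithStats(df)
for i in range(1,N):
    if st[i][4]>8: print(st[i],ce[i].round())
E
```

```text
t 10.75 TCP box mm [-460.9 -357.4  257.4] tip z 238.38385530259484 yaw 15.37 F [0.5 1.1 0.4] w 0.0719371853209468 tilt [-0.001  0.002 -1.   ]
theta -0.010820489300056746 0.6596223706938604
[240 161   6   3   9] [242. 162.]
[249 189   3   3   9] [250. 190.]
[403 210  21  23 228] [414. 223.]
[371 216  15  30 217] [378. 229.]
[ 95 227  35  20 405] [115. 238.]
[294 237  11   6  27] [299. 240.]
[269 245  15   4  33] [277. 246.]
[361 250  14  13  80] [368. 256.]
[ 88 254  24  61 539] [104. 274.]
[252 262  13  13  98] [258. 269.]
[396 270   9   5  23] [400. 272.]
[410 273   7   4  20] [413. 275.]
[387 277  14  18  80] [393. 286.]
[412 279   8   9  22] [417. 282.]
[366 282  20  19 205] [374. 292.]
[466 326  21  10  63] [477. 329.]
[491 327   4   4  16] [492. 328.]
[501 327  11   4  18] [506. 329.]
[489 333  16   8  35] [494. 336.]
[459 336   8  32  53] [462. 352.]
[189 341  11   6  17] [194. 344.]
[166 343   7   5  10] [169. 345.]
[497 345   3   7   9] [498. 348.]
[155 349   8   4  10] [159. 350.]
[479 352   4   6   9] [481. 355.]
[490 353   8  11  22] [493. 359.]
[502 352   8   4  10] [505. 353.]
[157 355  49  29 125] [187. 364.]
[475 361   5   7  10] [476. 365.]
[480 361   4   6  11] [481. 363.]
[128 363  26  19  83] [145. 368.]
[456 363   6  21  74] [458. 374.]
[496 362   4   8   9] [497. 365.]
[156 364  23  20  98] [168. 372.]
[489 366   6   8  11] [492. 370.]
[502 367   6   7  13] [505. 370.]
[498 371   5   6  12] [500. 374.]
[211 374   9   6  33] [215. 376.]
[463 375   6   6  13] [465. 377.]
[484 375   4   6   9] [485. 378.]
[488 378   7   4  11] [491. 380.]
```

View pics/top9z.png

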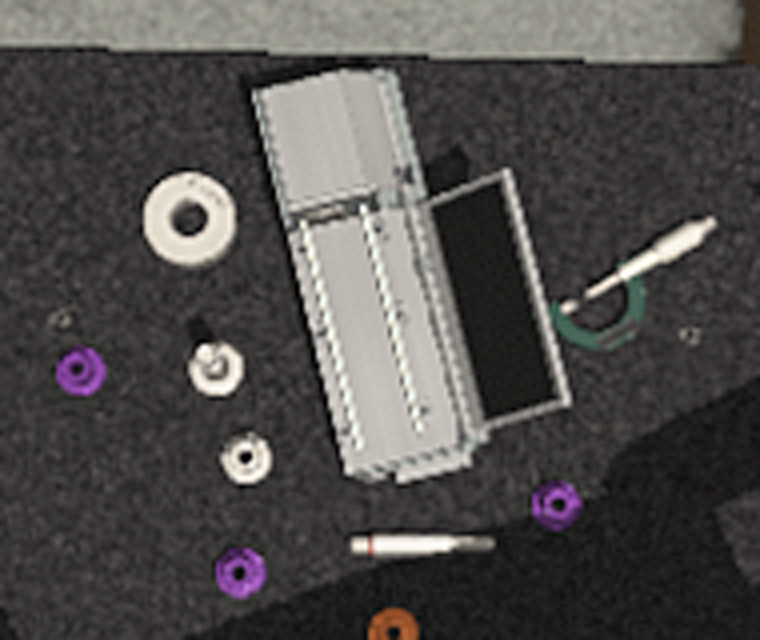

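View pics/side9f.png

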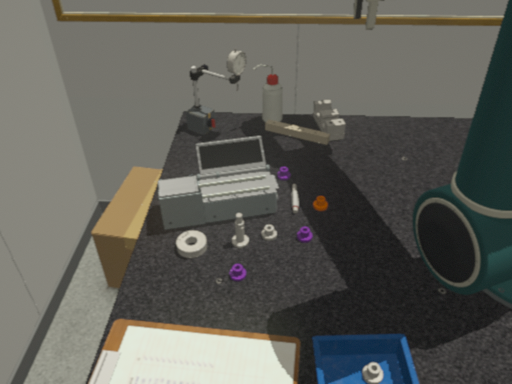

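```bash
python3 - <<'E'
from h import *
for n in ('top1','top9'):
    c=load(n); P=cloud(c,c['d']); L=w2b(P.reshape(-1,3)).reshape(P.shape)
    m=(L[...,2]<.05)&(L[...,2]>.004)&(abs(L[...,1])<.03)&(L[...,0]>-.01)&(L[...,0]<.08)
    q=L[m]; print(n,len(q)); print((q*1000).round(0).tolist())
c=load('top9'); save('top9zz',cv2.resize(c['im'][150:175,225:265],None,fx=16,fy=16,interpolation=cv2.INTER_NEAREST))
E
```

```text
top1 96
[[74.0, 28.0, 23.0], [76.0, 23.0, 9.0], [71.0, 29.0, 23.0], [73.0, 24.0, 10.0], [71.0, 25.0, 7.0], [65.0, 23.0, 10.0], [65.0, 29.0, 5.0], [63.0, 24.0, 8.0], [60.0, 25.0, 9.0], [50.0, 28.0, 31.0], [54.0, 23.0, 11.0], [52.0, 24.0, 9.0], [52.0, 29.0, 5.0], [50.0, 24.0, 7.0], [43.0, 23.0, 10.0], [42.0, 24.0, 5.0], [39.0, 24.0, 7.0], [24.0, -27.0, 7.0], [23.0, -29.0, 8.0], [15.0, -30.0, 43.0], [33.0, 23.0, 7.0], [23.0, -16.0, 8.0], [22.0, -19.0, 9.0], [22.0, -21.0, 10.0], [22.0, -24.0, 8.0], [21.0, -26.0, 8.0], [20.0, -29.0, 9.0], [14.0, -30.0, 35.0], [24.0, -6.0, 6.0], [22.0, -8.0, 12.0], [22.0, -11.0, 6.0], [22.0, -13.0, 7.0], [20.0, -16.0, 11.0], [20.0, -18.0, 8.0], [20.0, -21.0, 6.0], [18.0, -26.0, 9.0], [18.0, -28.0, 8.0], [14.0, -30.0, 23.0], [28.0, 24.0, 8.0], [23.0, 5.0, 10.0], [22.0, 2.0, 11.0], [22.0, -0.0, 10.0], [21.0, -3.0, 8.0], [21.0, -5.0, 8.0], [20.0, -8.0, 7.0], [19.0, -10.0, 8.0], [19.0, -13.0, 9.0], [18.0, -15.0, 9.0], [18.0, -18.0, 5.0], [17.0, -20.0, 9.0], [16.0, -25.0, 8.0], [15.0, -27.0, 10.0], [14.0, -30.0, 10.0], [23.0, 15.0, 7.0], [22.0, 13.0, 10.0], [21
[... 1956 characters left out ...]
-1.0, 37.0], [13.0, -4.0, 34.0], [12.0, -6.0, 36.0], [12.0, -9.0, 34.0], [13.0, -11.0, 25.0], [15.0, -14.0, 11.0], [15.0, -17.0, 11.0], [14.0, -19.0, 11.0], [23.0, 23.0, 7.0], [22.0, 21.0, 5.0], [21.0, 18.0, 10.0], [16.0, 16.0, 31.0], [15.0, 14.0, 33.0], [14.0, 11.0, 34.0], [14.0, 9.0, 32.0], [13.0, 6.0, 33.0], [12.0, 4.0, 35.0], [12.0, 2.0, 33.0], [10.0, -1.0, 36.0], [11.0, -3.0, 30.0], [11.0, -6.0, 29.0], [11.0, -8.0, 25.0], [19.0, 24.0, 10.0], [19.0, 21.0, 9.0], [18.0, 19.0, 10.0], [12.0, 14.0, 36.0], [12.0, 12.0, 33.0], [12.0, 9.0, 29.0], [11.0, 7.0, 28.0], [11.0, 4.0, 25.0], [12.0, 2.0, 18.0], [17.0, 24.0, 10.0], [17.0, 22.0, 8.0], [16.0, 20.0, 7.0], [15.0, 25.0, 8.0], [9.0, 29.0, 4.0]]
```

View pics/top9zz.png

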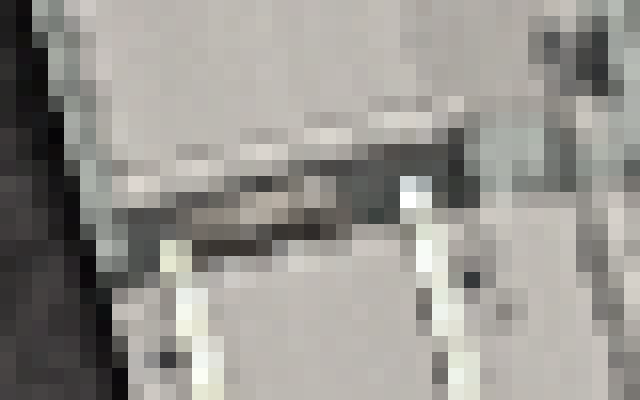

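```bash
python3 - <<'E'
from h import *
a=load('side1')['im'].astype(int); b=load('side9')['im'].astype(int)
df=(abs(a-b).max(2)>50).astype(np.uint8)[130:330,130:340]; N,l,st,ce=cv2.connectedComponentsWithStats(df)
print([(ce[i]+130).round().tolist()+[int(st[i][4])] for i in range(1,N) if st[i][4]>5])
print(env.job_done())
E
```

```text
[[304.0, 131.0, 12], [289.0, 174.0, 8], [231.0, 187.0, 51], [295.0, 186.0, 14], [322.0, 201.0, 68]]
the job is handed in; nothing more can be done
None
```

The reject hub is in the box and the flap has sprung shut. I handed the job in at about 11 s of the 42 s allowed.

**What I did:** I lowered the open gripper, jaws across the lane, with one fingertip on the lever plate and the other in the lane behind the hub. This pressed the lever to about 0.72 rad, at about 5 N vertical on the wrist. Keeping it down, I pushed the hub along the lane, upright, until it tipped over the sill and fell under the flap. Then I backed off 26 mm, lifted so the lever was released, and moved the arm clear.

**Last checks:**
- **Flap:** the lever slope measured in the top view gives about -0.01 rad, so it is shut.
- **Hub:** through the slot at the sill it shows in the bin, tipped over, with its top about 40 mm above the table. That is below deck level, and the lane is empty.
- **Other things:** the shaft, spare hub, ring and micrometer, and the coloured look-alikes to the left of the box, look unmoved. Small differences turned up at the plug gauge and at the orange and right-hand purple look-alikes. I took these for the arm's shadow because the objects look to be in the same places, but I did not measure them.

**Disagreement:** the two cameras differed by about 3 mm on where the lane's middle lay. I set the lane fingertip from where the side camera showed it between the rails, and the hub did not wedge.

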